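# Lock the open quarter-turn fastener on a pump unit's service cover

### The job

The grey service cover of the low beige pump unit is held by three quarter-turn wing fasteners, and one of them has been left open: its wing stands crosswise, across the cover's long side, while the two locked wings lie along it. Turn the open one clockwise (seen from above) a quarter turn until it drops into its locked detent, then let go. Leave the other two locked.

Things in the scene. Friction and masses are not known exactly. Their poses are not given: they have to be found in the camera images.
- wing_a_grip (a point): Grip point of the open fastener, on its upright turning axis, 96 mm above the table: a black plastic wing (bar 44 long, 10 thick, 36 mm tall, round foot) on a steel plate 50 mm square, 6 thick, grooved across its middle, on a fixed beige unit (200 x 320, 64 mm high). The point is 10 mm below the wing's top, 26 above the plate. Turns with the wing: x along its length, y across its thickness, z up.
- wing_a (a joint): Its turn in rad, growing clockwise seen from above: 0 = open, wing crosswise (parallel to the unit's 200 mm sides); 1.57 = locked, wing parallel to the 320 mm sides and sunk 3 mm into the plate's groove. Starts at 0 to 0.25; stops at 0 and 1.75. Turns with under 0.1 N m and stays where left; within 10 degrees of locked, when let go, a 10 N spring pulls it down into the groove.
- wing_b (a joint): Black plastic wing fastener of the same make as wing_a, one of the other two on the cover, already locked. Value in rad like wing_a's: about 1.57 = locked. Leave it so.
- wing_c (a joint): Black plastic wing fastener of the same make as wing_a, one of the other two on the cover, already locked. Value in rad like wing_a's: about 1.57 = locked. Leave it so.

How it is judged (in metres and radians):
At the end, for the whole second after the job is handed in: The open fastener is turned to its locked detent (joint wing_a within 10 degrees of 1.571 rad, the wing sunk at least 1.5 mm, grip point below 94.5 mm), at rest and let go, and the other two are still locked (each above 1.396 rad) (value of joint wing_a between 1.396 and 1.745 rad and value of joint each of wing_b, wing_c above 1.396 rad and height (world z) of wing_a_grip below 0.0945 m and velocity of joint wing_a below 0.1 rad/s); the robot touches nothing.
It fails at once if a fastener that was already locked is turned out of its detent (more than 20 degrees) (value of joint any of wing_b, wing_c below 1.22 rad).
It also fails if it takes over 32 s, if anything falls off the work surface, if the arm or the gripper's body presses on something with over 40 N, if the wrist force passes 120 N, or if a joint passes its speed limit or range.

### The arm

A 6-joint arm with a two-finger parallel gripper is mounted at the origin on the work surface. World frame = base frame: x ahead of the robot, y to its left, z up, the work surface at z = 0. Lengths are in m, angles in degrees, forces in N, time in s.
With the tool pointing down it reaches from about 0.4 to 0.825 m from the base axis. Payload 7 kg.
Tool frame: the origin (TCP) lies at the very end of the fingers, on their centre line; the grasp point (between the pads) lies 19 mm behind it; z points along the fingers, y is the line along which they close (so a half turn about z gives the same grasp; the last joint's range is limited). The gripper opens to 88 mm and grips with 3 to 60 N. Pads are 19 mm wide; open, the fingers measure 130 mm over their backs; the gripper's body (78 mm by 193 mm) begins 47 mm behind the grasp point.
Start: joints at [-57.061, 20.546, 0.682, 0, -70.136, -16.507], TCP at [0.191, -0.647, 0.227] pointing down, gripper open.
Joint ranges: [-176.03, 176.03], [-82.01, 121.73], [-58.28, 71.71], [-173.87, 95.51], [-174.79, -0.11], [-173.66, 173.66]. Speed limits (degrees/s): [136.94, 136.94, 172.46, 180, 180, 180].

### API

Orientations are given as [roll, pitch, yaw] about the fixed x, y, z axes, in that order (R = Rz(yaw) Ry(pitch) Rx(roll)).
In Python, from plant import get_state, imaging, r, finder gives the robot as it stands.
- The arm moves only by the shell command python3 -m handwheel 'ROWS' [FORCE]. ROWS is JSON, a list of rows, each a list of 5 numbers: the closure, from 0 (fully open) to 1 (shut), then the shift along the world's x, y, z in cm, then the turn about the world's z in degrees. A call has 1 to 8 rows; each row is the pose to reach, as a shift and turn from the pose commanded when the call began; what a row does not reach only later rows make up. A row lasts 1/8 s, in which the tool goes at most 62.5 mm and 10.7 degrees, less where a joint would pass 70% of its speed; a pose out of reach is approached as far as the arm can. A call with a gripper value outside its range is refused whole. The fingers move at their own pace and stop on an object; FORCE is the grip in N (left out, the last holds). Time passes only in rows, so rows that repeat a pose let the fingers close. It gives the time, the measured TCP pose, the force, the opening and the grip force at its end, in the units of the state.
- get_state(): the state, without advancing time (a new reading comes with each control period).
- imaging.capture(name): name is "side" or "top"; returns (picture, depth): 384x512x3 uint8, red, green, blue; 384x512 float32, m along the optical axis (not along the pixel's ray), 0 where there is no reading.
- imaging.get_calibration(name): a dict with "fx", "fy", "cx", "cy" (pixels), "rvec" (rotation vector, rad) and "tvec" (3), from world to camera coordinates, as OpenCV has them. Camera axes: x right, y down, z forward; pixel columns grow to the right and rows downward; lengths in m; the calibration is good to about 2 mm. A picture is of the moment at which its call begins. get_calibration takes no time and is no camera call.
- r.close_job(): hands the job in; it is judged then, once.
Trained networks look in the newest picture that a camera, given by its name, has taken for a name from the list of things; names that differ only in an ending like _2 or _b are one class to them, and where a whole thing is asked for, a point or a joint stands for the part that bears it (a point fixed in the world has none). Each returns a list of dicts, best first, with "p" (0 to 1); they miss things now and then, are a little off and sometimes report something else, mostly with a low value. They report only what shows in the picture. A call takes as long as a camera call.
- finder.cut_out(camera, query): "region" (384x512 bool, what is visible of it) and "pixel" ([column, row] in pixels, amid what is visible of it).
The state is a dict: "time_s": time; "joints": joint angles; "qd": joint speeds; "joint_torque": joint torques, N m; "tcp_pos": TCP position; "eef_rot": TCP orientation; "contact_force": force on the tool from outside, world axes, zero at the start; "moment": the same for the moment, N m; "gripper_width": finger opening in m; "gripper_force": force on a finger pad.
Only numpy, scipy, OpenCV 4.12 (cv2) and the standard library are available. Lean on these libraries where they do the work, as an engineer would, in place of code of your own. Each camera call takes 0.05 s, during which the arm holds its last target. There are 200 camera calls.

## Working session

There is one attempt and no reset: what is moved stays moved. The work goes in short steps, Python scripts to look and compute and a shell command to move; the robot and the scene stay as the last step left them, time stands still between calls to the robot, and variables do not carry over. Pictures are saved under pics/ and viewed, at most 10 in all, crops included, and the job is handed in when it is done.

```bash
mkdir -p pics; cat > h.py <<'E'
import numpy as np, cv2
from plant import get_state, imaging, r, finder
def cloud(cam,d):
    c=imaging.get_calibration(cam); R=cv2.Rodrigues(np.array(c["rvec"],float))[0]; t=np.array(c["tvec"],float).ravel()
    v,u=np.mgrid[0:384,0:512]
    P=np.stack([(u-c["cx"])/c["fx"]*d,(v-c["cy"])/c["fy"]*d,d],-1)
    return (P-t)@R
E
python3 - <<'E'
from h import *
ims=[]
for cam in("top","side"):
    p,d=imaging.capture(cam); W=cloud(cam,d); ims.append(p)
    c=imaging.get_calibration(cam);R=cv2.Rodrigues(np.array(c["rvec"]))[0];print(cam,c["fx"],"campos",-R.T@np.array(c["tvec"]).ravel())
    for q in("wing_a",):
        for o in finder.cut_out(cam,q):
            m=o["region"]&(d>0); X=W[m]; X=X[X[:,2]>np.percentile(X[:,2],95)-0.012] if len(X) else X
            if len(X)==0: print(q,o["p"],o["pixel"]);continue
            xy=X[:,:2]-X[:,:2].mean(0); w,V=np.linalg.eigh(np.cov(xy.T)); a=V[:,1]
            print(q,round(o["p"],2),np.round(o["pixel"]),m.sum(),len(X),"c",X.mean(0).round(4),"top",np.percentile(W[m][:,2],95).round(4),"ext",np.ptp(xy@V,axis=0).round(3),"ang",np.degrees(np.arctan2(a[1],a[0])).round(1))
cv2.imwrite("pics/1.png",cv2.resize(ims[0],(800,600))[:,:,::-1]);cv2.imwrite("pics/2.png",cv2.resize(ims[1],(800,600))[:,:,::-1])
print(get_state())
E
```

```text
top 468.8330996131495 campos [0.4464041  0.04137837 0.76708534]
wing_a 0.78 [266. 167.] 319 227 c [0.602  0.0141 0.1006] top 0.1032 ext [0.011 0.043] ang 85.2
wing_a 0.72 [344. 247.] 244 215 c [ 0.4832 -0.089   0.1012] top 0.1034 ext [0.01  0.042] ang 85.2
side 368.1627958039833 campos [0.39176735 0.56563521 0.47482622]
wing_a 0.96 [267. 244.] 507 247 c [0.5014 0.1401 0.1016] top 0.1055 ext [0.011 0.044] ang 163.0
wing_a 0.59 [305. 178.] 172 93 c [ 0.4813 -0.0864  0.0985] top 0.102 ext [0.011 0.045] ang 82.3
wing_a 0.57 [236. 192.] 224 111 c [0.5998 0.0191 0.0981] top 0.1021 ext [0.009 0.041] ang 81.7
{'time_s': 0.2, 'joints': array([-5.70606506e+01,  2.05756254e+01,  6.52894587e-01, -1.04908294e-02,
       -7.01382602e+01, -1.65056197e+01]), 'qd': array([-0.04905797, -0.13019292,  0.23906065,  0.05178891,  0.05386356,
        0.0629648 ]), 'joint_torque': array([-2.99061940e-04, -5.82554483e+01,  2.92983752e+01,  6.99286804e+00,
        8.25475669e-03, -1.53783640e-04]), 'tcp_pos': array([ 0.19082272, -0.64713858,  0.22597673]), 'eef_rot': array([ 1.79938720e+02, -7.87164133e-03, -1.63569836e+02]), 'contact_force': array([-0.05097053,  0.05985864,  0.6213006 ]), 'moment': array([-0.05341723,  0.07557095, -0.02668539]), 'gripper_force': 0.0, 'gripper_width': 0.08782822857427176}
```

View pics/1.png

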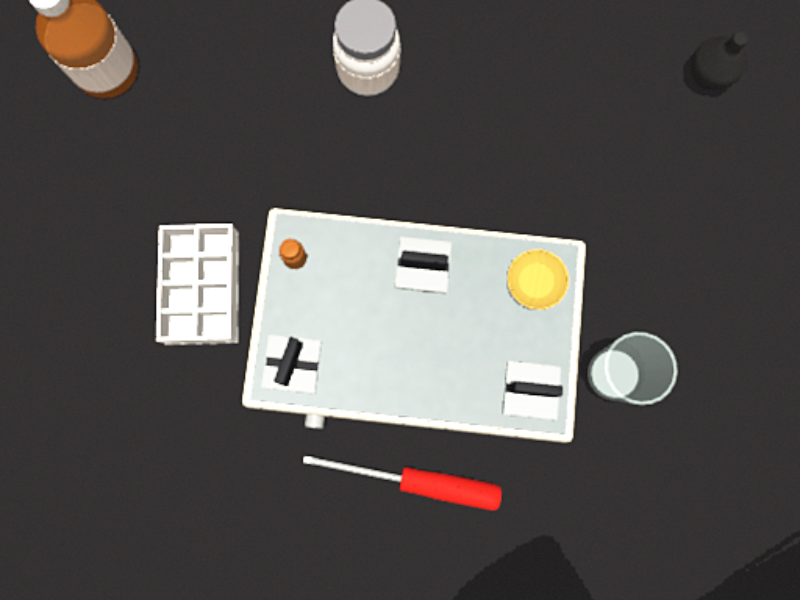

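View pics/2.png

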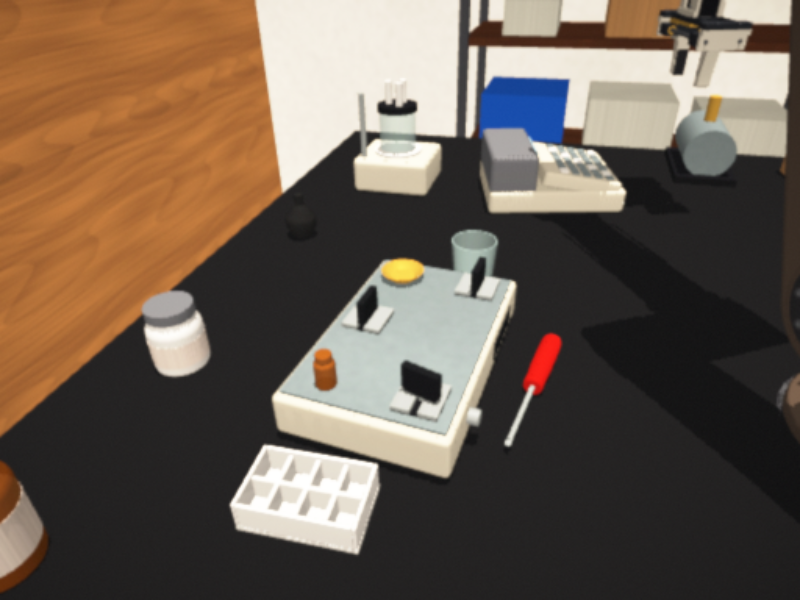

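The top view shows the open wing at about px (288,361), with the locked ones at (423,260) and (534,389). In the side view the open wing is at (420,380), in agreement with its 0.96 detection. An orange bottle stands on the cover beside it at (292,252) in the top view.

```bash
python3 - <<'E'
from h import *
for cam in("top","side"):
    p,d=imaging.capture(cam); W=cloud(cam,d)
    X=W[(d>0)&(np.hypot(W[...,0]-.5,W[...,1]-.14)<.035)&(W[...,2]>.094)&(W[...,2]<.12)][:,:2]
    rc=cv2.minAreaRect((X*1000).astype(np.float32)); w,V=np.linalg.eigh(np.cov(X.T))
    print(cam,len(X),X.mean(0).round(4),rc,np.degrees(np.arctan2(V[1,1],V[0,1])))
    B=W[(d>0)&(np.hypot(W[...,0]-.6,W[...,1]-.14)<.04)&(W[...,2]>.08)&(W[...,2]<.2)]; print("bottle",B.mean(0),B[:,2].max())
    c=W[(d>0)&(W[...,0]>.35)&(W[...,0]<.7)&(abs(W[...,1])<.25)&(W[...,2]>.05)&(W[...,2]<.085)]
    print(cv2.minAreaRect((c[:,:2]*1000).astype(np.float32)))
E
```

```text
top 247 [0.5036 0.1373] ((503.6866455078125, 137.93136596679688), (10.397133827209473, 43.565269470214844), 72.02324676513672) 162.3442680541927
bottle [0.60514817 0.13800346 0.09965418] 0.10866506835852155
((545.0999755859375, -23.420211791992188), (404.9773864746094, 200.6188507080078), 84.9936752319336)
side 245 [0.5014 0.14  ] ((501.9897155761719, 137.70040893554688), (10.95361328125, 44.1510009765625), 71.97944641113281) 162.88639149785448
bottle [0.6038837  0.14397424 0.09554115] 0.10724670942508363
((542.6574096679688, -24.329376220703125), (407.5456237792969, 199.47039794921875), 84.95125579833984)
```

```bash
python3 -m handwheel '[[0.2,5,4,0,10],[0.2,9,9,0,20],[0.2,13,14,0,30],[0.2,17,19,0,40],[0.2,21,24,0,50],[0.2,25,29,0,60],[0.2,28,34,0,70],[0.2,29,40,0,80]]'
```

```text
time_s: 1.3
tcp_pos: [0.4818, -0.2484, 0.2263]
eef_rot: [180.0, -0.0, -83.2]
contact_force: [1.4, 0.3, -0.4]
gripper_width: 0.0703
gripper_force: 0.0
```

```bash
python3 -m handwheel '[[0.2,0.3,5,0,9],[0.2,0.6,10,0,18],[0.2,1,16,0,28],[0.2,1.4,22,0,38],[0.2,1.8,28,0,48],[0.2,2.2,34,0,58],[0.2,2.2,38.5,-4,65.5],[0.2,2.2,38.5,-8,65.5]]'; python3 - <<'E'
from h import *
p,d=imaging.capture("side"); c=p[130:330,150:400]
cv2.imwrite("pics/3.png",cv2.resize(c,(750,600))[:,:,::-1]); s=get_state(); print(s["tcp_pos"],s["eef_rot"],s["joints"])
E
```

```text
time_s: 2.3
tcp_pos: [0.5027, 0.138, 0.146]
eef_rot: [-179.9, -0.1, -17.7]
contact_force: [0.2, -0.0, 0.5]
gripper_width: 0.0701
gripper_force: 0.0
[0.49930436 0.13520174 0.14037205] [179.75839647   0.30724304 -17.96560191] [ 36.82709427  10.33490102 -25.56827502  -0.13730617 -54.47144629
  35.28810675]
```

View pics/3.png

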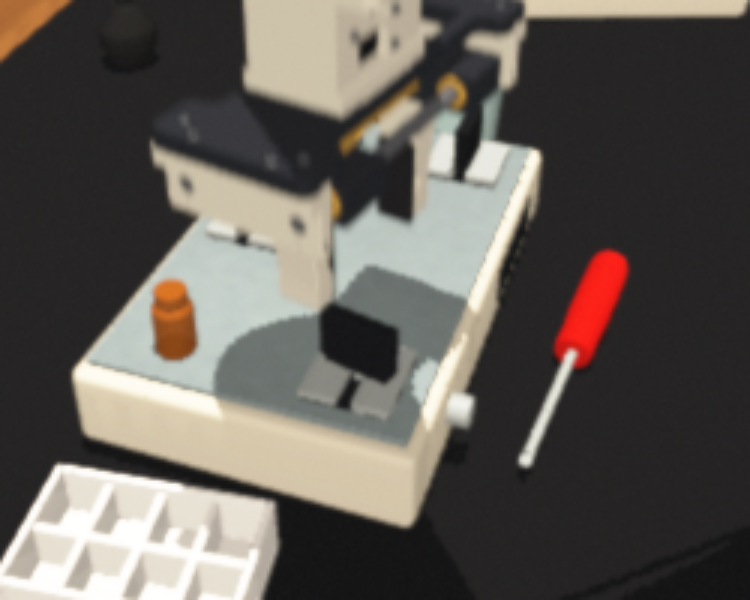

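The gripper hangs above the open wing. The fingertip midpoint is about px (352,257), over the wing top at (358,325), and the fingers straddle its thickness. Next I descend and grip lightly.

```bash
python3 -m handwheel '[[0.2,0,0,-3,0],[0.2,0,0,-5,0],[0.2,0,0,-6.5,0],[0.2,0,0,-6.5,0],[0.75,0,0,-6.5,0],[0.95,0,0,-6.5,0],[0.95,0,0,-6.5,0],[0.95,0,0,-6.5,0]]' 15; python3 - <<'E'
from h import *
p,d=imaging.capture("side"); c=p[130:330,150:400]
cv2.imwrite("pics/4.png",cv2.resize(c,(750,600))[:,:,::-1]); s=get_state(); print(s["tcp_pos"],s["eef_rot"],s["gripper_width"],s["contact_force"],s["moment"])
E
```

```text
time_s: 3.35
tcp_pos: [0.5025, 0.1348, 0.0818]
eef_rot: [-180.0, -0.0, -18.1]
contact_force: [-0.7, -0.1, 0.6]
gripper_width: 0.0355
gripper_force: 0.0
[0.50242969 0.13482929 0.08179241] [-1.79982679e+02 -1.31496970e-02 -1.80655986e+01] 0.03177788356019336 [ 0.45605067 -0.29494131  0.26667424] [-0.0887726   0.10987247  0.0208179 ]
```

View pics/4.png

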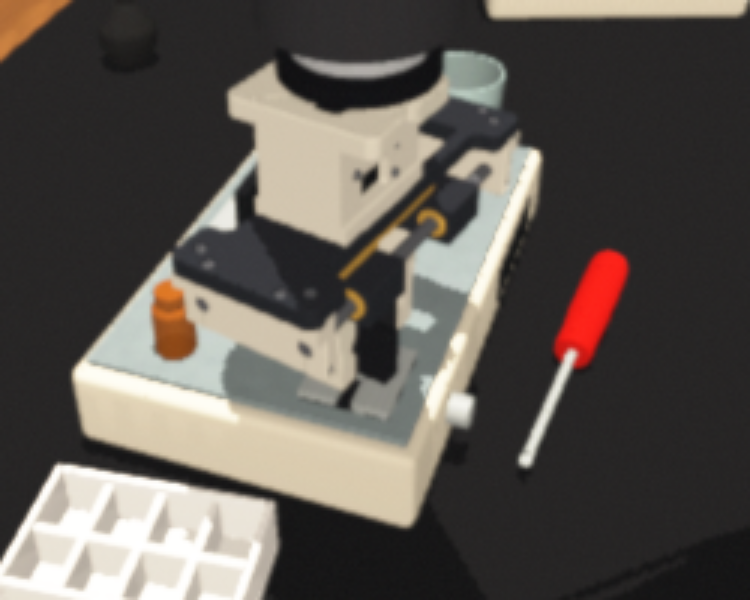

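The fingers straddle the wing and are still closing. I'll shift 3 mm in y and keep closing.

```bash
python3 -m handwheel '[[0.95,0,0.2,0,0],[0.95,0,0.3,0,0],[0.95,0,0.3,0,0],[0.95,0,0.3,0,0],[0.95,0,0.3,0,0],[0.95,0,0.3,0,0]]' 15;  python3 -c "
from h import *
s=get_state(); print(s['tcp_pos'],s['gripper_width'],s['moment'],s['joints'])"
```

```text
time_s: 4.15
tcp_pos: [0.5022, 0.1375, 0.0815]
eef_rot: [180.0, 0.0, -18.1]
contact_force: [-1.1, -3.5, 2.6]
gripper_width: 0.0101
gripper_force: 15.0
[0.50216364 0.13747831 0.08153258] 0.01008959593170403 [-1.4267749   0.45978265 -0.06716789] [ 3.69311937e+01  1.44798095e+01 -2.94670370e+01  7.03824284e-03
 -4.60851796e+01  3.49909264e+01]
```

Gripped at 10.1 mm width, with only small side forces. I now turn it 77° clockwise.

```bash
python3 -m handwheel '[[0.95,0,0,0,-6],[0.95,0,0,0,-12],[0.95,0,0,0,-18],[0.95,0,0,0,-24],[0.95,0,0,0,-30],[0.95,0,0,0,-36],[0.95,0,0,0,-40],[0.95,0,0,0,-40]]'
```

```text
time_s: 5.15
tcp_pos: [0.5025, 0.1379, 0.0815]
eef_rot: [-180.0, 0.0, -58.0]
contact_force: [1.1, -1.4, 0.6]
gripper_width: 0.0097
gripper_force: 15.0
```

```bash
python3 -m handwheel '[[0.95,0,0,0,-6],[0.95,0,0,0,-12],[0.95,0,0,0,-18],[0.95,0,0,0,-24],[0.95,0,0,0,-30],[0.95,0,0,0,-35],[0.95,0,0,0,-37],[0.95,0,0,0,-37]]'; python3 -c "
from h import *
s=get_state(); print(s['tcp_pos'],s['gripper_width'],s['moment'],s['contact_force'])"
```

```text
time_s: 6.15
tcp_pos: [0.503, 0.138, 0.0808]
eef_rot: [-180.0, 0.0, -95.0]
contact_force: [5.4, -2.3, -9.1]
gripper_width: 0.0099
gripper_force: 15.0
[0.5030027  0.1380389  0.08078921] 0.009898040211636176 [-8.83009576e-01 -2.16328241e+00  1.89301211e-03] [ 5.4220013  -2.3044648  -9.12587007]
```

The wrist feels 9 N downward, which is the detent spring pulling. I'll release and rise.

```bash
python3 -m handwheel '[[0.5,0,0,0,0],[0.5,0,0,0,0],[0.5,0,0,0,0],[0.5,0,0,0,0],[0.5,0,0,2,0],[0.5,0,0,6,0],[0.5,0,0,11,0],[0.5,0,0,14,0]]'; python3 -m handwheel '[[0.5,0,-6,0,0],[0.5,0,-12,0,0],[0.5,0,-18,0,0],[0.5,0,-24,0,0],[0.5,0,-30,0,0],[0.5,0,-36,0,0],[0.5,0,-36,0,0]]'; python3 - <<'E'
from h import *
for cam in("top","side"):
    p,d=imaging.capture(cam); W=cloud(cam,d)
    for n,x,y in(("a",.503,.138),("b",.601,.016),("c",.482,-.088)):
        X=W[(d>0)&(np.hypot(W[...,0]-x,W[...,1]-y)<.035)&(W[...,2]>.092)&(W[...,2]<.12)]
        if len(X)<20: print(cam,n,len(X));continue
        w,V=np.linalg.eigh(np.cov(X[:,:2].T)); print(cam,n,len(X),X.mean(0).round(4),np.percentile(X[:,2],[50,90]).round(4),np.degrees(np.arctan2(V[1,1],V[0,1])).round(1)%180)
    if cam=="side": cv2.imwrite("pics/5.png",cv2.resize(p,(800,600))[:,:,::-1])
s=get_state();print(s["time_s"],s["tcp_pos"])
E
```

```text
time_s: 7.15
tcp_pos: [0.503, 0.1381, 0.2243]
eef_rot: [-179.9, 0.1, -95.0]
contact_force: [0.8, 0.7, -1.1]
gripper_width: 0.044
gripper_force: 0.0
time_s: 8.02
tcp_pos: [0.5016, -0.2257, 0.2211]
eef_rot: [180.0, -0.0, -95.4]
contact_force: [-1.1, 0.4, -0.8]
gripper_width: 0.0438
gripper_force: 0.0
top a 228 [0.5034 0.1376 0.1011] [0.1013 0.1029] 84.9
top b 52 [0.6034 0.0311 0.1002] [0.1011 0.1025] 172.2
top c 0
side a 171 [0.5013 0.1411 0.0997] [0.1008 0.1022] 84.0
side b 114 [0.6003 0.017  0.0991] [0.1004 0.1019] 84.2
side c 84 [ 0.4813 -0.0869  0.0994] [0.1007 0.1021] 82.8
8.125 [ 0.50196641 -0.22284606  0.22128919]
```

View pics/5.png

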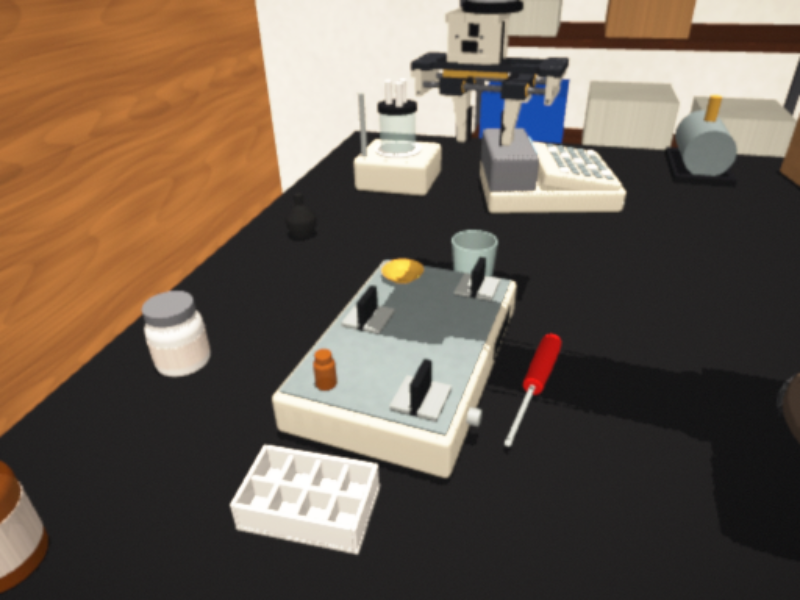

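Wing a, at px (420,385), now lies along the long side at about 85°. Its height matches the two locked wings, which are unmoved. The robot is clear of everything.

```bash
python3 -c "
from h import *
print(r.close_job())"
```

```text
the job is handed in; nothing more can be done
None
```

The open fastener is turned a quarter turn clockwise and sits in its locked detent, level with the other two, which are still locked; I let go, moved the arm clear and handed the job in at about 8 s (no verdict was returned).

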